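# Counterbalance a loaded centrifuge carrier on the two-pan balance

## Robot

A 7-joint arm with a two-finger parallel gripper is mounted at the origin on a cart in front of the work surface, level with it; the furniture and walls round the work are solid. World frame = base frame: x ahead of the robot, y to its left, z up, the work surface at z = 0. Lengths are in mm, angles in rad, forces in N, time in s.
With the tool pointing down it reaches from about 425 to 950 mm from the base axis. Payload 4.7 kg.
Tool frame: the origin (TCP) lies midway between the tips of the shut fingers; the grasp point (between the pads) lies 19 mm behind it; z points along the fingers, y is the line along which they close (so a half turn about z gives the same grasp; the last joint's range is limited). The gripper opens to 85 mm and grips with 20 to 120 N. Pads are 22 mm wide; open, the fingers measure 114 mm over their backs; the gripper's body (76 mm by 85 mm) begins 54 mm behind the grasp point. The pads swing forward as they close: fully open they stand 13 mm farther back than shut.
Start: joints at [-1.255, 0.469, -0.049, 1.532, 0.024, 1.141, -0.082], TCP at [228.116, 635.304, 231.335] pointing down, gripper open.
Joint ranges: [-2.59, 2.59], [-0.33, 1.99], [-1.39, 1.29], [0.1, 2.45], [-1.04, 4.18], [0.21, 1.99], [-2.66, 2.66]. Speed limits (rad/s): [2.57, 2.57, 3.14, 3.14, 3.14, 3.14, 3.14].

## Interface

Orientations are given as a rotation vector (axis times angle).
In Python, from station import ctrl gives the robot as it stands.
- The arm moves only by the tool send_rows, never from a script. Its argument "series" is a list of rows, each an object with "travel": the shift along the tool's x, y, z in units of 25 mm (1.0 is 25 mm), a list of three; "dr": the turn, a rotation vector about the tool's x, y, z in units of 6 degrees (1.0 is 6 degrees), a list of three; "jaw": the opening, from -1 (shut) to 1 (fully open). A call has 1 to 8 rows; each row shifts and turns the commanded pose from where the row before left it, along the tool's axes as they then stand; what a row does not reach is not made up. A row lasts 1/8 s, in which the tool goes at most 62.5 mm and 10.7 degrees, less where a joint would pass 70% of its speed; a pose out of reach is approached as far as the arm can. A call is refused whole if a number of a shift passes 1 or a number of a turn 1, either way. A call with a gripper value outside its range is refused whole. The fingers move at their own pace and stop on an object; "newtons" is the grip in N (left out, the last holds). Time passes only in rows, so rows that do not move let the fingers close. It gives the time, the measured TCP pose, the force, the opening and the grip force at its end, in the units of the state.
- ctrl.get_obs(): the state, without advancing time (a new reading comes with each control period).
- ctrl.capture(name): name is "scene" or "top" or "wrist"; returns a dict with "pixels" (400x640x3 uint8, red, green, blue), "intrinsics" (3x3 intrinsics, pixels), "pose" (4x4, takes a point from camera to world coordinates). Camera axes: x right, y down, z forward; pixel columns grow to the right and rows downward; lengths in mm; the calibration is good to about 2 mm. A picture is of the moment at which its call begins. There is no depth.
- ctrl.finish_job(): hands the job in; it is judged then, once.
The state is a dict: "time_s": time; "joint_pos": joint angles; "joint_vel": joint speeds; "tau": joint torques, N m; "position": TCP position; "ee_rot": TCP orientation; "ft_force": force on the tool from outside, world axes, zero at the start; "moment": the same for the moment, N m; "width": finger opening in mm; "grasp_force": force on a finger pad.
Only numpy, scipy, OpenCV 4.12 (cv2) and the standard library are available. Lean on these libraries where they do the work, as an engineer would, in place of code of your own. Each camera call takes 0.05 s, during which the arm holds its last target. There are 200 camera calls.

## Task

The loaded tube carrier on the balance's left pan has to be counterbalanced before it goes into the centrifuge. Thread as many of the brass disc weights as it needs from the black block gently over the spindle of the right pan, flat down, and nudge the sliding poise along its bar by its upright pin (push it lightly with the fingertips, never pinch it or lean on the beam) until the beam floats level with the red pointer at the green mark. Leave the balance settled and untouched, and do not shift the things standing round it.

Things in the scene. Friction and masses are not known exactly. Their poses are not given: they have to be found in the camera images.
- balance: White stand of the two-pan balance, fixed; origin on the worktop under its pivot; base 190 x 370 x 26 mm. Its +y (left) is the load side, -y the weight side, -x the front with the poise bar. Pivot axis along x, 90 mm up; each pan's pin is 150 mm from it; a linkage keeps the pans upright, so where a weight lies on a pan does not matter. The scale plate at the middle is 177 mm high.
- beam (a joint): Beam angle, rad: 0 level (red pointer at the 4 mm wide green mark), positive with the load side (left) down, negative with the weight side down; stops at +0.12 and -0.12. It swings about 4 rad per N m of unbalance, so it leaves a stop only when the unbalance is under about 0.03 N m (14 mm of poise travel). Well damped: settles 1.5 s after it is let go.
- spindle_foot (a point): Foot of the spindle: the centre of the top face of the right (weight) pan, a flat steel pan of 90 mm diameter, without a rim. The steel spindle, 10.4 mm in diameter, stands upright on it, 42 mm tall with a conical tip. The pan rides up and down by 18 mm either side of level as the beam tips.
- spindle_tip (a point): Top of the spindle's conical tip, 42 mm above spindle_foot.
- poise (a joint): Position in m of the sliding poise along the front bar, from the pivot towards the weight side (balance -y): stops at -0.075 and +0.075; at 0 it weighs on neither side. The poise weighs 220 g, stays where it is left (drag 2 N), and is 30 mm long along the bar. A finger touching it holds the beam, so let go to see how the beam hangs.
- poise_pin (a point): Top of the poise's upright brass pin, 16 mm in diameter and 36 mm tall, 55 mm above the bar's middle line, which passes 80 mm in front of (-x of) the pivot at the pivot's height. The pin leans with the beam (its top by 6.6 mm at a stop), and a push on it tips the beam as well as sliding the poise, so a push carries the poise up to 6 mm less far than the finger seems to go.
- block: Black storage block of the disc weights, fixed, 160 x 64 x 12 mm, long along its x; origin at the centre of its underside. Two steel locating pins, 8 mm in diameter and 10 mm tall, stand on its top at x = -38 and +38 mm, one disc over each.
- disc_a: Brass disc weight, 40 mm in diameter, 14 mm thick with a 13 mm hole through the middle, 120 g; origin at the centre of its underside, z along its axis. Stands on the block, its underside 12 mm above the worktop.
- disc_b: A second disc weight, the same as disc_a.
- carrier: Blue centrifuge carrier with three capped blood tubes, 84 mm in diameter, 72 mm high (tubes to 90 mm), held on the left pan; origin at the centre of its underside. What it weighs is not known: between 140 g and 220 g with its tubes. The bare pans balance each other.
- timer: Bystander: small cream timer, 62 x 68 x 21 mm, on the worktop to the left; origin under its centre.
- tub_round: Bystander: clear round tub with lid, 116 mm in diameter, 102 mm high, behind the balance; origin under its centre.
- tub_round_b: Bystander: clear round tub with a cream lid, 108 mm in diameter, 124 mm high, behind the balance; origin under its centre.
- wash_bottle: Bystander: white wash bottle with a red spout, 92 x 65 x 207 mm, behind the disc block; origin under its centre.
Mind the look-alikes: they are no part of the job. What is shaped like the disc_b but blue or pink is not meant.

How it is judged (in metres and radians):
On the way:
1. a disc weight is threaded over the spindle and rests flat on the weight pan (((z of disc_a in the frame of spindle_foot below 0.004 m and horizontal distance between disc_a and spindle_foot below 0.004 m and contact force between disc_a and the fingers below 0.05 N) or (z of disc_b in the frame of spindle_foot below 0.004 m and horizontal distance between disc_b and spindle_foot below 0.004 m and contact force between disc_b and the fingers below 0.05 N))), for 0.1 s.
At the end, for the whole second after the job is handed in: The beam floats at rest within 0.02 rad of level; one or both discs lie flat over the weight pan's spindle (stacked if two, centre within 4 mm of it), and no disc lies on the pan otherwise (value of joint beam between -0.02 and 0.02 rad and velocity of joint beam between -0.02 and 0.02 rad/s and ((horizontal distance between disc_a and spindle_foot below 0.004 m and angle between disc_a's own z axis and vertical below 0.1 rad and z of disc_a in the frame of spindle_foot below 0.018 m) or horizontal distance between disc_a and spindle_foot above 0.09 m) and ((horizontal distance between disc_b and spindle_foot below 0.004 m and angle between disc_b's own z axis and vertical below 0.1 rad and z of disc_b in the frame of spindle_foot below 0.018 m) or horizontal distance between disc_b and spindle_foot above 0.09 m) and horizontal distance between any of disc_a, disc_b and spindle_foot below 0.004 m); the robot touches nothing.
It fails at once if the gripper presses on or pinches the beam, pans or poise with more than 15 N (contact force between any of the fingers, the arm and beam above 15 N).
It fails at once if a disc is rammed or dropped on the pan or spindle with more than 15 N (contact force between any of disc_a, disc_b and beam above 15 N).
It fails at once if a bystander is moved by more than 20 mm (distance of any of timer, tub_round, tub_round_b, wash_bottle from where it was at the start of the episode above 0.02 m).
It also fails if it takes over 64 s, if anything falls off the work surface, if the arm or the gripper's body presses on something with over 40 N, if the wrist force passes 120 N, or if a joint passes its speed limit or range.

## Working session

There is one attempt and no reset: what is moved stays moved. The work goes in short steps, Python scripts to look and compute and a tool call to move; the robot and the scene stay as the last step left them, time stands still between calls to the robot, and variables do not carry over. Pictures are saved under pics/ and viewed, at most 10 in all, crops included, and the job is handed in when it is done.

Besides the shell and the picture viewer there is one more tool, called as name(argument=value, ...), one argument or row to a line, values as JSON. send_rows: Moves the arm, as the interface text tells. Its arguments: {"type":"object","properties":{"series":{"type":"array"},"newtons":{"type":"number"}},"required":["series"]}

```bash
ls; mkdir -p pics; python3 - <<'E'
from station import ctrl
import cv2,numpy as np,pickle
o=ctrl.get_obs();print(o)
for n in("scene","top"):
    c=ctrl.capture(n);cv2.imwrite(f"pics/{n}0.png",c["pixels"][:,:,::-1]);print(n,c["intrinsics"].tolist(),np.round(c["pose"],4).tolist())
    pickle.dump(c,open(f"{n}0.pkl","wb"))
E
```

```text
pics
{'time_s': 0.0, 'joint_pos': array([-1.25494078,  0.46944108, -0.04856275,  1.53371481,  0.02409845,
        1.1409972 , -0.08231001]), 'joint_vel': array([-0.00012881, -0.00247856, -0.00046148,  0.00013383, -0.00207925,
        0.00063328,  0.00113506]), 'tau': array([-7.39043644e-04, -5.10302031e+01, -4.68969159e-02, -2.37717891e+01,
        1.06581155e-02,  7.39044277e-03, -3.04389740e-07]), 'position': array([227.93497597, 634.71920493, 230.25271965]), 'ee_rot': array([-5.38830439e-01, -3.09478052e+00,  3.07648705e-03]), 'ft_force': array([ 0.00806904, -0.43416675,  0.15502703]), 'moment': array([0.01906645, 0.0686517 , 0.03257393]), 'grasp_force': 0.0, 'width': 85.37548284832238}
scene [[366.78914056173545, 0.0, 317.41956129823643], [0.0, 366.78914056173545, 193.65570963024152], [0.0, 0.0, 1.0]] [[0.537, -0.6307, 0.5603, 20.7551], [-0.8436, -0.4011, 0.357, -498.4546], [-0.0004, -0.6643, -0.7474, 862.62], [0.0, 0.0, 0.0, 1.0]]
top [[515.0480981331795, 0.0, 319.7560879669116], [0.0, 515.0480981331795, 200.91070217470136], [0.0, 0.0, 1.0]] [[0.0083, -0.9895, 0.1443, 315.8504], [-0.9999, -0.009, -0.0046, -139.85], [0.0058, -0.1442, -0.9895, 1754.8478], [0.0, 0.0, 0.0, 1.0]]
```

View pics/scene0.png

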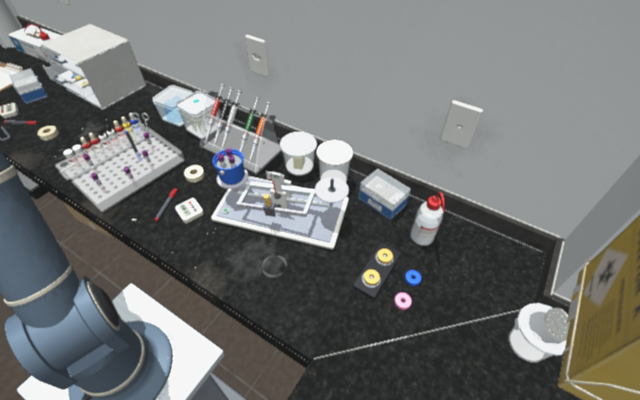

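View pics/top0.png

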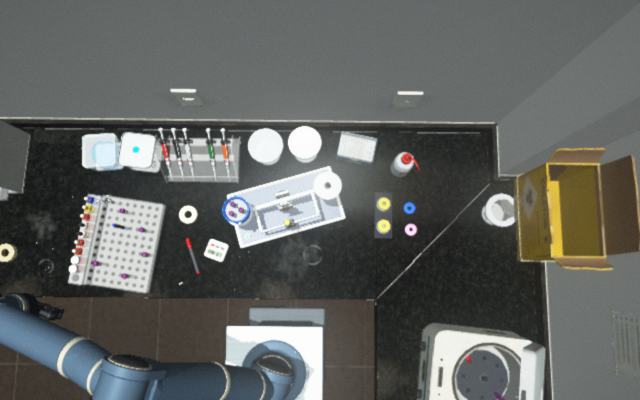

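The scene view shows the balance around (285,205), the left pan with the blue carrier at (230,165), the spindle at (332,185), and the yellow discs at (384,257) and (371,278). The top view has the discs at (383,203) and (383,227), and the right pan at (327,184). I'll enlarge both.

```bash
python3 - <<'E'
import cv2
a=cv2.imread("pics/top0.png")[155:255,215:415];b=cv2.imread("pics/scene0.png")[140:300,200:420]
cv2.imwrite("pics/topc.png",cv2.resize(a,None,fx=4,fy=4,interpolation=cv2.INTER_CUBIC))
cv2.imwrite("pics/scenec.png",cv2.resize(b,None,fx=3.5,fy=3.5,interpolation=cv2.INTER_CUBIC))
E
```

```text
(no output)
```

View pics/topc.png

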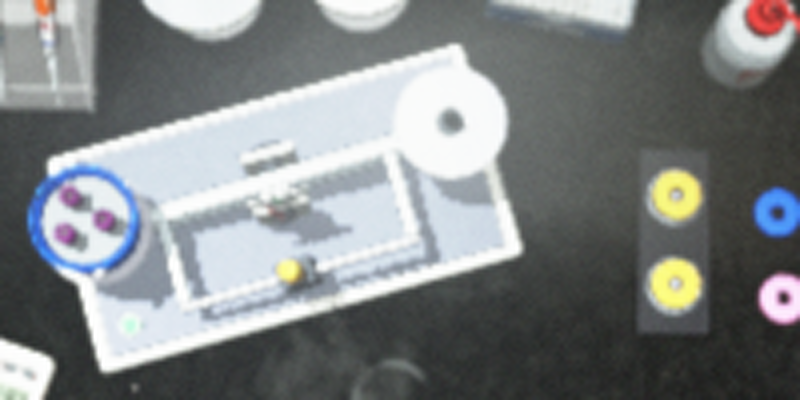

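View pics/scenec.png

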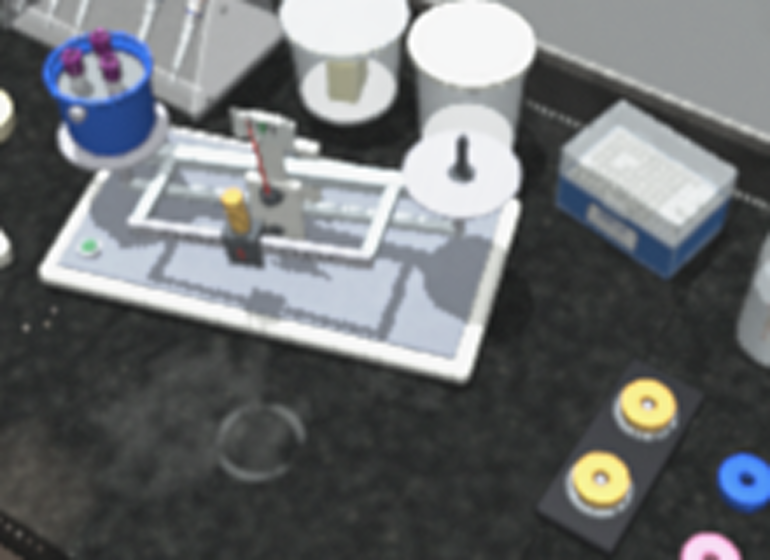

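```bash
cat > h.py <<'E'
import numpy as np,pickle
def ray(c,u,v):
    K=c["intrinsics"];P=c["pose"];d=P[:3,:3]@np.linalg.solve(K,[u,v,1.]);return P[:3,3],d
def atz(c,u,v,z):
    o,d=ray(c,u,v);return o+d*(z-o[2])/d[2]
def tri(*rs):
    A=np.zeros((3,3));b=np.zeros(3)
    for o,d in rs:
        d=d/np.linalg.norm(d);M=np.eye(3)-np.outer(d,d);A+=M;b+=M@o
    x=np.linalg.solve(A,b);return x,[np.linalg.norm(np.cross(x-o,d/np.linalg.norm(d))) for o,d in rs]
E
python3 - <<'E'
from h import *
np.set_printoptions(precision=1,suppress=True)
T=pickle.load(open("top0.pkl","rb"));S=pickle.load(open("scene0.pkl","rb"))
t=lambda u,v:(215+(u+.5)/4-.5,155+(v+.5)/4-.5)
s=lambda u,v:(200+(u+.5)/3.5-.5,140+(v+.5)/3.5-.5)
for n,a,b in [("disc1",(676,194),(648,403)),("disc2",(676,283),(601,479)),("pan",(451,122),(462,174)),("tip",(451,119),(463,137)),("pin",(289,268),(234,194)),("carr",(84,219),(100,67))]:
    print(n,*tri(ray(T,*t(*a)),ray(S,*s(*b))))
for a in [(676,194),(676,283)]: print("d z26",atz(T,*t(*a),26))
for a in [(648,403),(601,479)]: print("d z26 sc",atz(S,*s(*a),26))
C=[atz(T,*t(*a),26) for a in [(460,47),(521,250),(103,370),(50,160)]]
print(np.array(C),np.mean(C,0),[np.linalg.norm(C[i]-C[i-1]) for i in range(4)])
l=(C[3]+C[2]-C[0]-C[1]);print("yaw",np.arctan2(-l[0],l[1]))
print("block corners",[atz(T,*t(*a),12) for a in [(640,150),(709,150),(709,333),(638,333)]])
E
```

```text
disc1 [ 563.1 -365.6   21.6] [np.float64(0.4983804301678414), np.float64(0.49838043016781697)]
disc2 [ 487.2 -364.7   19.9] [np.float64(0.11391199757710785), np.float64(0.11391199757709476)]
pan [ 604.5 -171.7  128.5] [np.float64(0.4038032612084779), np.float64(0.40380326120858284)]
tip [ 599.9 -172.   173.7] [np.float64(1.9695279858070835), np.float64(1.9695279858070283)]
pin [484.3 -44.7 142.9] [np.float64(0.3403202129667968), np.float64(0.34032021296676873)]
carr [519.1 113.6 165.5] [np.float64(0.7080651454211246), np.float64(0.7080651454210876)]
d z26 [ 562.3 -364.6   26. ]
d z26 [ 486.5 -363.8   26. ]
d z26 sc [ 560.6 -366.7   26. ]
d z26 sc [ 483.8 -365.8   26. ]
[[ 687.8 -180.6   26. ]
 [ 513.3 -233.1   26. ]
 [ 409.2  116.4   26. ]
 [ 586.6  166.8   26. ]] [549.2 -32.6  26. ] [np.float64(361.87395320901686), np.float64(182.16675947292845), np.float64(364.72972447967175), np.float64(184.36045944210807)]
yaw 0.2864022419555022
block corners [array([ 602.1, -335.8,   12. ]), array([ 602.6, -395.1,   12. ]), array([ 445.6, -393.2,   12. ]), array([ 445.1, -333. ,   12. ])]
```

send_rows(
  series=[
    {"travel": [-1, -0.3, -0.25], "dr": [0, 0, 1], "jaw": 0.4},
    {"travel": [-1, -0.2, -0.25], "dr": [0, 0, 1], "jaw": 0.4},
    {"travel": [-1, -0.1, -0.25], "dr": [0, 0, 1], "jaw": 0.4},
    {"travel": [-1, 0, -0.25], "dr": [0, 0, 1], "jaw": 0.4},
    {"travel": [-1, 0.1, -0.25], "dr": [0, 0, 1], "jaw": 0.4},
    {"travel": [-1, 0.2, -0.25], "dr": [0, 0, 1], "jaw": 0.4},
    {"travel": [-1, 0.3, -0.25], "dr": [0, 0, 1], "jaw": 0.4},
    {"travel": [-1, 0.4, -0.25], "dr": [0, 0, 1], "jaw": 0.4},
  ],
)

```text
time_s: 1.1
position: [390.1, 508.1, 281.0]
ee_rot: [-1.755, -2.605, 0.001]
ft_force: [1.2, -0.0, -0.0]
width: 59.9
grasp_force: 0.0
```

```bash
cat >> h.py <<'E'
from scipy.spatial.transform import Rotation as Ro
def go(*targets):
    from station import ctrl
    o=ctrl.get_obs();R=Ro.from_rotvec(o["ee_rot"]).as_matrix();p=np.array(o["position"],float)
    print("t",round(o["time_s"],2),"p",np.round(p,1),"xang",round(float(np.degrees(np.arctan2(R[1,0],R[0,0]))),1),"tilt",np.round(R[:,2],3),"F",np.round(o["ft_force"],2),"w",round(o["width"],1),"g",round(o["grasp_force"],1))
    for q in targets:
        q=np.array(q,float);print(q,"units",np.round(R.T@(q-p)/25,2));p=q
E
python3 -c "
from h import *
go((500,200,290),(487,-364,230))"
```

```text
t 1.1 p [390.1 508.1 281. ] xang 112.1 tilt [-0.001 -0.001 -1.   ] F [ 1.24 -0.03 -0.01] w 59.9 g 0.0
[500. 200. 290.] units [-13.07  -0.56  -0.36]
[ 487. -364.  230.] units [-20.71  -8.95   2.42]
```

send_rows(
  series=[
    {"travel": [-1, 0, 0], "dr": [0, 0, 0.9], "jaw": 0.4},
    {"travel": [-1, 0, 0], "dr": [0, 0, 0], "jaw": 0.4},
    {"travel": [-1, 0, 0], "dr": [0, 0, 0], "jaw": 0.4},
    {"travel": [-1, 0, 0], "dr": [0, 0, 0], "jaw": 0.4},
    {"travel": [-1, 0, 0], "dr": [0, 0, 0], "jaw": 0.4},
    {"travel": [-1, 0, 0], "dr": [0, 0, 0], "jaw": 0.4},
    {"travel": [-1, 0, 0], "dr": [0, 0, 0], "jaw": 0.4},
    {"travel": [-1, 0, 0], "dr": [0, 0, 0], "jaw": 0.4},
  ],
)

```text
time_s: 2.1
position: [450.3, 316.5, 281.4]
ee_rot: [-1.872, -2.523, -0.001]
ft_force: [1.5, -0.8, 1.1]
width: 59.8
grasp_force: 0.0
```

send_rows(
  series=[
    {"travel": [-1, 0, 0], "dr": [0, 0, 0], "jaw": 0.4},
    {"travel": [-1, 0, 0], "dr": [0, 0, 0], "jaw": 0.4},
    {"travel": [-1, 0, 0], "dr": [0, 0, 0], "jaw": 0.4},
    {"travel": [-1, 0, 0], "dr": [0, 0, 0], "jaw": 0.4},
    {"travel": [-1, 0, 0], "dr": [0, 0, 0], "jaw": 0.4},
    {"travel": [-1, -0.5, 0], "dr": [0, 0, 0], "jaw": 0.4},
    {"travel": [-1, -0.5, 0], "dr": [0, 0, 0], "jaw": 0.4},
    {"travel": [-1, -0.5, 0], "dr": [0, 0, 0], "jaw": 0.4},
  ],
)

```text
time_s: 3.1
position: [471.7, 114.1, 281.3]
ee_rot: [-1.872, -2.523, -0.001]
ft_force: [-0.0, 0.2, 0.2]
width: 59.8
grasp_force: 0.0
```

send_rows(
  series=[
    {"travel": [-1, -0.5, 0], "dr": [0, 0, 0], "jaw": 0.4},
    {"travel": [-1, -0.5, 0], "dr": [0, 0, 0], "jaw": 0.4},
    {"travel": [-1, -0.5, 0], "dr": [0, 0, 0], "jaw": 0.4},
    {"travel": [-1, -0.5, 0], "dr": [0, 0, 0], "jaw": 0.4},
    {"travel": [-1, -0.5, 0], "dr": [0, 0, 0], "jaw": 0.4},
    {"travel": [-1, -0.5, 0], "dr": [0, 0, 0], "jaw": 0.4},
    {"travel": [-1, -0.5, 0], "dr": [0, 0, 0], "jaw": 0.4},
    {"travel": [-1, -0.5, 0], "dr": [0, 0, 0], "jaw": 0.4},
  ],
)

```text
time_s: 4.1
position: [433.6, -106.0, 281.4]
ee_rot: [1.872, 2.523, 0.001]
ft_force: [-0.0, -0.1, 0.4]
width: 60.2
grasp_force: 0.0
```

```bash
python3 -c "
from h import *
go((487,-364,180))"
```

```text
t 4.1 p [ 433.6 -106.   281.4] xang 106.9 tilt [ 0.001  0.001 -1.   ] F [-0.04 -0.13  0.35] w 60.2 g 0.0
[ 487. -364.  180.] units [-10.5   -0.95   4.05]
```

send_rows(
  series=[
    {"travel": [-1, -0.1, 0], "dr": [0, 0, 0], "jaw": 0.4},
    {"travel": [-1, -0.1, 0], "dr": [0, 0, 0], "jaw": 0.4},
    {"travel": [-1, -0.1, 0], "dr": [0, 0, 0], "jaw": 0.4},
    {"travel": [-1, -0.1, 0], "dr": [0, 0, 0], "jaw": 0.4},
    {"travel": [-1, -0.1, 0], "dr": [0, 0, 0], "jaw": 0.4},
    {"travel": [-1, -0.1, 0], "dr": [0, 0, 0], "jaw": 0.4},
    {"travel": [-1, -0.1, 0], "dr": [0, 0, 0], "jaw": 0.4},
    {"travel": [-1, -0.1, 0.5], "dr": [0, 0, 0], "jaw": 0.4},
  ],
)

```text
time_s: 5.1
position: [473.2, -303.3, 269.4]
ee_rot: [1.87, 2.522, 0.002]
ft_force: [-0.1, -0.3, 0.7]
width: 59.9
grasp_force: 0.0
```

send_rows(
  series=[
    {"travel": [-1, -0.1, 1], "dr": [0, 0, 0], "jaw": 0.4},
    {"travel": [-0.8, 0, 1], "dr": [0, 0, 0], "jaw": 0.4},
    {"travel": [-0.4, 0, 0.5], "dr": [0, 0, 0], "jaw": 0.4},
    {"travel": [0, 0, 0], "dr": [0, 0, 0], "jaw": 0.4},
    {"travel": [0, 0, 0], "dr": [0, 0, 0], "jaw": 0.4},
  ],
)

```text
time_s: 5.72
position: [487.0, -354.8, 207.2]
ee_rot: [1.87, 2.523, 0.001]
ft_force: [0.5, -0.1, 0.0]
width: 59.8
grasp_force: 0.0
```

```bash
python3 - <<'E'
from h import *
from station import ctrl
import cv2
go((487,-364,180),(486,-364,14))
c=ctrl.capture("wrist");o=ctrl.get_obs();c["obs"]=o;pickle.dump(c,open("w1.pkl","wb"));cv2.imwrite("pics/w1.png",c["pixels"][:,:,::-1])
R=Ro.from_rotvec(o["ee_rot"]).as_matrix();p=o["position"]
print(np.round(R.T@c["pose"][:3,:3],3),np.round(R.T@(c["pose"][:3,3]-p),1),c["intrinsics"])
E
```

```text
t 5.72 p [ 487.  -354.8  207.2] xang 106.9 tilt [ 0.001  0.    -1.   ] F [ 0.54 -0.15  0.01] w 59.8 g 0.0
[ 487. -364.  180.] units [-0.35 -0.11  1.09]
[ 486. -364.   14.] units [ 0.01 -0.05  6.64]
[[-0.    -0.958 -0.287]
 [ 1.     0.    -0.001]
 [ 0.001 -0.287  0.958]] [  72.4    0.2 -143.2] [[308.7715594    0.         322.20967602]
 [  0.         308.7715594  194.89603259]
 [  0.           0.           1.        ]]
```

View pics/w1.png

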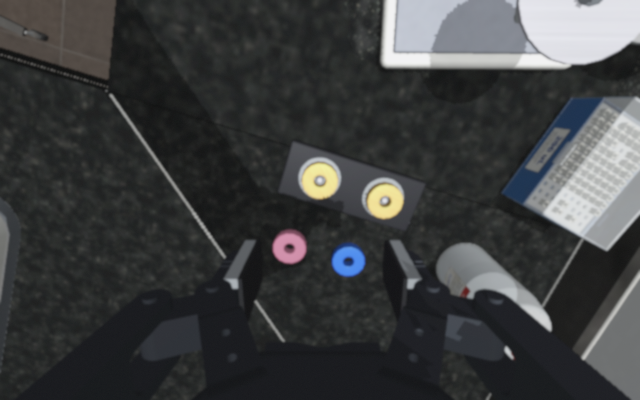

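The wrist view shows disc 2 at (320,179), disc 1 at (385,200), and the jaws clear of both.

```bash
python3 - <<'E'
from h import *
import cv2
c=pickle.load(open("w1.pkl","rb"))
im=cv2.cvtColor(c["pixels"],cv2.COLOR_RGB2HSV)
m=cv2.inRange(im,(20,90,120),(35,255,255))
n,l,s,ce=cv2.connectedComponentsWithStats(m)
for i in range(1,n):
    if s[i,4]>200:
        cn,_=cv2.findContours((l==i).astype(np.uint8),cv2.RETR_EXTERNAL,cv2.CHAIN_APPROX_NONE)
        e=cv2.fitEllipse(cn[0]);print(s[i],e,atz(c,*e[0],26))
q=atz(c,320,179,26);go((q[0],q[1],120),(q[0],q[1],14))
E
```

```text
[303 173  33  27 330] ((318.6351318359375, 185.1849822998047), (23.30068588256836, 27.66108512878418), 112.43072509765625) [ 487.46694665 -369.33719048   26.        ]
[367 183  37  36 760] ((384.2726745605469, 201.05081176757812), (33.57448196411133, 35.69110870361328), 133.22760009765625) [ 562.0193613  -365.63080045   26.        ]
t 5.78 p [ 487.1 -354.7  207.3] xang 106.9 tilt [ 0.002 -0.    -1.   ] F [1.   0.31 0.12] w 59.7 g 0.0
[ 486.89062392 -362.28590876  120.        ] units [-0.28 -0.1   3.49]
[ 486.89062392 -362.28590876   14.        ] units [ 0.   -0.01  4.24]
```

send_rows(
  series=[
    {"travel": [-0.35, -0.1, 1], "dr": [0, 0, 0], "jaw": 0.4},
    {"travel": [0, 0, 1], "dr": [0, 0, 0], "jaw": 0.4},
    {"travel": [0, 0, 1], "dr": [0, 0, 0], "jaw": 0.4},
    {"travel": [0, 0, 1], "dr": [0, 0, 0], "jaw": 0.4},
    {"travel": [0, 0, 1], "dr": [0, 0, 0], "jaw": 0.4},
    {"travel": [0, 0, 1], "dr": [0, 0, 0], "jaw": 0.4},
    {"travel": [0, 0, 0.6], "dr": [0, 0, 0], "jaw": 0.4},
    {"travel": [0, 0, 0], "dr": [0, 0, 0], "jaw": 0.4},
  ],
)

```text
time_s: 6.78
position: [486.9, -363.6, 41.0]
ee_rot: [-1.871, -2.523, -0.0]
ft_force: [-0.0, 0.3, 0.5]
width: 59.6
grasp_force: 0.0
```

```bash
python3 - <<'E'
from h import *
from station import ctrl
import cv2
c=ctrl.capture("wrist");pickle.dump(c,open("w2.pkl","wb"));cv2.imwrite("pics/w2.png",c["pixels"][:,:,::-1])
go((487,-364,15))
E
```

```text
t 6.83 p [ 487.2 -364.2   41.8] xang 106.9 tilt [ 0.001 -0.    -1.   ] F [ 0.06 -0.07  0.2 ] w 59.7 g 0.0
[ 487. -364.   15.] units [ 0.01 -0.01  1.07]
```

View pics/w2.png

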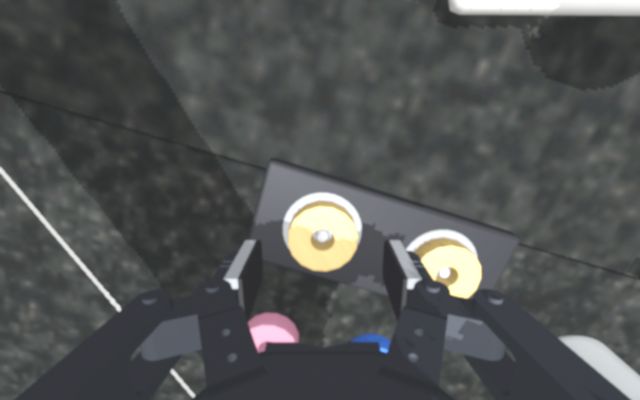

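The disc face is centred near (322,239) between the jaws, and the other disc clears the right finger.

```bash
python3 - <<'E'
from h import *
c=pickle.load(open("w2.pkl","rb"))
for uv in [(322,239),(322,237)]:
    q=atz(c,*uv,26);go((q[0],q[1],15))
E
```

```text
t 6.83 p [ 487.2 -364.2   41.8] xang 106.9 tilt [ 0.001 -0.    -1.   ] F [ 0.06 -0.07  0.2 ] w 59.7 g 0.0
[ 487.02387748 -364.43974609   15.        ] units [-0.01 -0.01  1.07]
t 6.83 p [ 487.2 -364.2   41.8] xang 106.9 tilt [ 0.001 -0.    -1.   ] F [ 0.06 -0.07  0.2 ] w 59.7 g 0.0
[ 486.67022509 -363.27448606   15.        ] units [ 0.04 -0.01  1.07]
```

send_rows(
  series=[
    {"travel": [0, 0, 0.5], "dr": [0, 0, 0], "jaw": 0.4},
    {"travel": [0, 0, 0.5], "dr": [0, 0, 0], "jaw": 0.4},
    {"travel": [0, 0, 0.06], "dr": [0, 0, 0], "jaw": 0.4},
    {"travel": [0, 0, 0], "dr": [0, 0, 0], "jaw": 0.4},
  ],
)

```text
time_s: 7.32
position: [486.7, -364.3, 14.5]
ee_rot: [-1.872, -2.522, 0.0]
ft_force: [0.1, -0.5, 0.3]
width: 59.8
grasp_force: 0.0
```

send_rows(
  newtons=25,
  series=[
    {"travel": [0, 0, 0], "dr": [0, 0, 0], "jaw": -0.3},
    {"travel": [0, 0, 0], "dr": [0, 0, 0], "jaw": -0.3},
    {"travel": [0, 0, 0], "dr": [0, 0, 0], "jaw": -0.3},
    {"travel": [0, 0, 0], "dr": [0, 0, 0], "jaw": -0.3},
  ],
)

```text
time_s: 7.82
position: [487.1, -364.5, 15.3]
ee_rot: [1.872, 2.522, 0.0]
ft_force: [0.6, 0.9, 4.3]
width: 38.4
grasp_force: 25.4
```

send_rows(
  series=[
    {"travel": [0, 0, -0.4], "dr": [0, 0, 0], "jaw": -0.3},
    {"travel": [0, 0, -0.6], "dr": [0, 0, 0], "jaw": -0.3},
    {"travel": [0, 0, -1], "dr": [0, 0, 0], "jaw": -0.3},
    {"travel": [0, 0, -1], "dr": [0, 0, 0], "jaw": -0.3},
    {"travel": [0, 0, -1], "dr": [0, 0, 0], "jaw": -0.3},
    {"travel": [0, 0, -1], "dr": [0, 0, 0], "jaw": -0.3},
    {"travel": [0, 0, -1], "dr": [0, 0, 0], "jaw": -0.3},
    {"travel": [0, 0, -1], "dr": [0, 0, 0], "jaw": -0.3},
  ],
)

```text
time_s: 8.82
position: [486.6, -364.2, 191.3]
ee_rot: [1.872, 2.522, 0.0]
ft_force: [-0.1, -0.2, -2.0]
width: 38.3
grasp_force: 25.5
```

```bash
python3 -c "
from h import *
go((603,-171.5,230))"
```

```text
t 8.82 p [ 486.6 -364.2  191.3] xang 106.8 tilt [ 0. -0. -1.] F [-0.08 -0.19 -1.99] w 38.3 g 25.5
[ 603.  -171.5  230. ] units [ 6.03  6.69 -1.55]
```

send_rows(
  series=[
    {"travel": [0.4, 1, -0.7], "dr": [0, 0, 0], "jaw": -0.3},
    {"travel": [0.5, 1, -0.6], "dr": [0, 0, 0], "jaw": -0.3},
    {"travel": [0.5, 1, 0], "dr": [0, 0, 0], "jaw": -0.3},
    {"travel": [0.5, 1, 0], "dr": [0, 0, 0], "jaw": -0.3},
    {"travel": [0.5, 1, 0], "dr": [0, 0, 0], "jaw": -0.3},
    {"travel": [0.6, 1, 0], "dr": [0, 0, 0], "jaw": -0.3},
    {"travel": [0.6, 0.7, 0], "dr": [0, 0, 0], "jaw": -0.3},
    {"travel": [0, 0, 0], "dr": [0, 0, 0], "jaw": -0.3},
  ],
)

```text
time_s: 9.82
position: [622.0, -227.1, 222.1]
ee_rot: [-1.867, -2.526, -0.001]
ft_force: [0.2, 0.0, -1.6]
width: 38.2
grasp_force: 25.5
```

send_rows(
  series=[
    {"travel": [0, 0, 0], "dr": [0, 0, 0], "jaw": -0.3},
    {"travel": [0, 0, 0], "dr": [0, 0, 0], "jaw": -0.3},
  ],
)

```text
time_s: 10.07
position: [620.0, -231.3, 222.6]
ee_rot: [1.875, 2.52, -0.001]
ft_force: [0.5, 0.6, -0.7]
width: 38.6
grasp_force: 25.5
```

```bash
python3 - <<'E'
from h import *
from station import ctrl
import cv2
c=ctrl.capture("wrist");c["obs"]=ctrl.get_obs();pickle.dump(c,open("w3.pkl","wb"))
im=c["pixels"][:,:,::-1][100:340,200:440]
cv2.imwrite("pics/w3.png",cv2.resize(im,None,fx=2.5,fy=2.5,interpolation=cv2.INTER_CUBIC))
go((603,-171.5,230))
E
```

```text
t 10.12 p [ 620.1 -231.1  222.5] xang 106.7 tilt [-0. -0. -1.] F [ 0.24  0.18 -0.77] w 38.4 g 25.5
[ 603.  -171.5  230. ] units [ 2.48  0.03 -0.3 ]
```

View pics/w3.png

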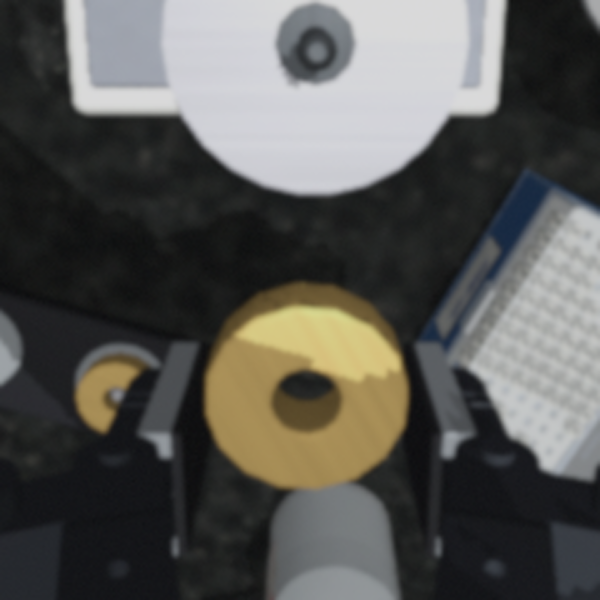

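```bash
python3 - <<'E'
from h import *
c=pickle.load(open("w3.pkl","rb"));p=c["obs"]["position"]
R=Ro.from_rotvec(c["obs"]["ee_rot"]).as_matrix()
f=lambda x,y:(200+(x+.5)/2.5-.5,100+(y+.5)/2.5-.5)
o,d=ray(c,*f(307,397));q=o+d*(308.8*40/82.4);print("disc by size",R.T@(q-p))
o,d=ray(c,*f(316,43));q=o+d*(308.8*90/123.6);print("pan by size",q)
for z in(9,11,13): print(z,R.T@(atz(c,*f(306.5,400),p[2]+z)-p))
for z in(168,170,172,176): 
    t=atz(c,*f(317,49),z);print("tip",z,t,R.T@(t-p))
for z in(126,128,130): print("foot",z,R.T@(atz(c,*f(316,43),z)-p))
E
```

```text
disc by size [-0.37629115  0.02962277 -8.73445476]
pan by size [ 604.76982691 -170.92720955  134.22928373]
9 [-0.88114329 -0.06718988 -8.99966794]
11 [  0.20818955  -0.06522361 -11.00006229]
13 [  1.29752239  -0.06325735 -13.00045663]
tip 168 [ 604.64962624 -170.90162942  168.        ] [62.08108926  2.48534258 54.50278959]
tip 170 [ 604.59666636 -170.80876364  170.        ] [62.18453591  2.46088397 52.50275725]
tip 172 [ 604.54370647 -170.71589787  172.        ] [62.28798255  2.43642535 50.50272491]
tip 176 [ 604.4377867  -170.53016632  176.        ] [62.49487584  2.38750813 46.50266022]
foot 126 [61.66897635  2.69038647 96.50289845]
foot 128 [61.75774912  2.66850029 94.50287086]
foot 130 [61.84652189  2.64661411 92.50284327]
```

Disc hole at crop (306.5,400), spindle tip at about (317,49). The disc has to move about +62.2 in tool x and +2.5 in tool y.

send_rows(
  series=[
    {"travel": [0.5, 0.1, 0], "dr": [0, 0, 0], "jaw": -0.3},
    {"travel": [0.8, 0, 0], "dr": [0, 0, 0], "jaw": -0.3},
    {"travel": [0.8, 0, 0.4], "dr": [0, 0, 0], "jaw": -0.3},
    {"travel": [0.39, 0, 0.6], "dr": [0, 0, 0], "jaw": -0.3},
    {"travel": [0, 0, 0.4], "dr": [0, 0, 0], "jaw": -0.3},
    {"travel": [0, 0, 0], "dr": [0, 0, 0], "jaw": -0.3},
    {"travel": [0, 0, 0], "dr": [0, 0, 0], "jaw": -0.3},
  ],
)

```text
time_s: 11.0
position: [605.6, -170.4, 187.6]
ee_rot: [1.873, 2.521, -0.0]
ft_force: [0.0, -0.3, -1.1]
width: 38.3
grasp_force: 25.5
```

```bash
python3 - <<'E'
from h import *
from station import ctrl
import cv2
w3=pickle.load(open("w3.pkl","rb"))
c=ctrl.capture("wrist");c["obs"]=ctrl.get_obs();pickle.dump(c,open("w4.pkl","wb"))
s=ctrl.capture("scene")
im=c["pixels"][:,:,::-1][200:320,260:380];b=s["pixels"][:,:,::-1][120:240,270:390]
cv2.imwrite("pics/w4.png",np.hstack([cv2.resize(i,(400,400),interpolation=cv2.INTER_CUBIC) for i in (im,b)]))
R=Ro.from_rotvec(w3["obs"]["ee_rot"]).as_matrix()
go(w3["obs"]["position"]+R@np.array([62.2,2.5,40]))
E
```

```text
t 11.1 p [ 605.7 -170.2  187.7] xang 106.8 tilt [ 0.001 -0.001 -1.   ] F [-0.05  0.01 -0.94] w 38.6 g 25.5
[ 604.630946  -170.7776123  182.5027422] units [-0.01 -0.05  0.21]
```

View pics/w4.png

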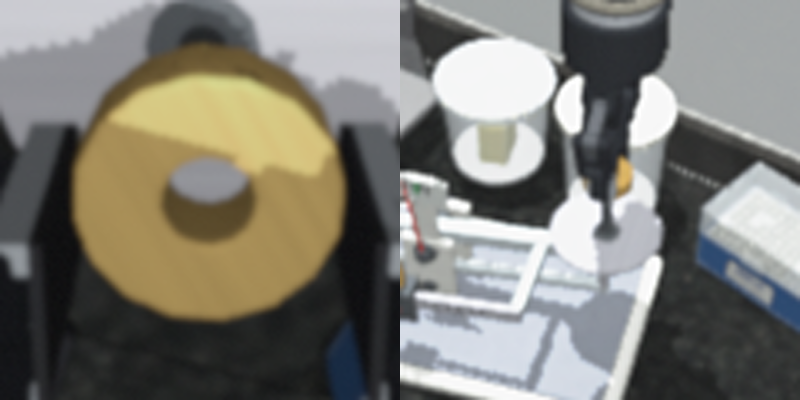

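send_rows(
  series=[
    {"travel": [-0.01, -0.05, 0], "dr": [0, 0, 0], "jaw": -0.3},
    {"travel": [0, 0, 0.2], "dr": [0, 0, 0], "jaw": -0.3},
    {"travel": [0, 0, 0.15], "dr": [0, 0, 0], "jaw": -0.3},
    {"travel": [0, 0, 0.15], "dr": [0, 0, 0], "jaw": -0.3},
    {"travel": [0, 0, 0.15], "dr": [0, 0, 0], "jaw": -0.3},
    {"travel": [0, 0, 0.15], "dr": [0, 0, 0], "jaw": -0.3},
    {"travel": [0, 0, 0], "dr": [0, 0, 0], "jaw": -0.3},
  ],
)

```text
time_s: 11.98
position: [604.2, -169.9, 166.9]
ee_rot: [-1.872, -2.523, 0.0]
ft_force: [-1.0, 0.1, -2.2]
width: 38.3
grasp_force: 25.5
```

```bash
python3 - <<'E'
from h import *
from station import ctrl
import cv2
c=ctrl.capture("wrist")
im=c["pixels"][:,:,::-1][200:320,260:380]
s=ctrl.capture("scene");b=s["pixels"][:,:,::-1][120:240,270:390]
cv2.imwrite("pics/w5.png",np.hstack([cv2.resize(i,(400,400),interpolation=cv2.INTER_CUBIC) for i in (im,b)]))
go((604.6,-170.8,170))
E
```

```text
t 12.07 p [ 604.3 -169.9  167.3] xang 106.8 tilt [-0.  0. -1.] F [ 0.31 -0.25 -1.56] w 38.5 g 25.5
[ 604.6 -170.8  170. ] units [-0.04  0.   -0.11]
```

View pics/w5.png

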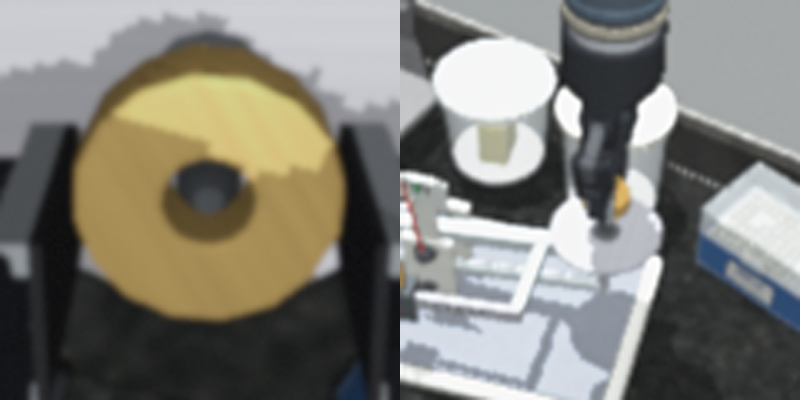

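The spindle's cone is inside the hole, at (210,195) in the left panel, and there is no contact force. I'll continue down.

send_rows(
  series=[
    {"travel": [0, 0, 0.2], "dr": [0, 0, 0], "jaw": -0.3},
    {"travel": [0, 0, 0.2], "dr": [0, 0, 0], "jaw": -0.3},
    {"travel": [0, 0, 0.2], "dr": [0, 0, 0], "jaw": -0.3},
    {"travel": [0, 0, 0], "dr": [0, 0, 0], "jaw": -0.3},
  ],
)

```text
time_s: 12.58
position: [604.1, -169.9, 151.8]
ee_rot: [-1.872, -2.522, 0.001]
ft_force: [0.4, -0.9, -1.8]
width: 38.5
grasp_force: 25.4
```

send_rows(
  series=[
    {"travel": [0, 0, 0.2], "dr": [0, 0, 0], "jaw": -0.3},
    {"travel": [0, 0, 0.2], "dr": [0, 0, 0], "jaw": -0.3},
    {"travel": [0, 0, 0.1], "dr": [0, 0, 0], "jaw": -0.3},
    {"travel": [0, 0, 0], "dr": [0, 0, 0], "jaw": -0.3},
  ],
)

```text
time_s: 13.08
position: [604.2, -169.9, 139.5]
ee_rot: [-1.872, -2.523, 0.0]
ft_force: [0.1, -0.3, -1.2]
width: 38.3
grasp_force: 25.4
```

send_rows(
  series=[
    {"travel": [0, 0, 0.06], "dr": [0, 0, 0], "jaw": -0.3},
    {"travel": [0, 0, 0.06], "dr": [0, 0, 0], "jaw": -0.3},
    {"travel": [0, 0, 0.06], "dr": [0, 0, 0], "jaw": -0.3},
    {"travel": [0, 0, 0.06], "dr": [0, 0, 0], "jaw": -0.3},
    {"travel": [0, 0, 0], "dr": [0, 0, 0], "jaw": -0.3},
  ],
)

```text
time_s: 13.7
position: [604.3, -170.0, 133.9]
ee_rot: [1.872, 2.523, 0.0]
ft_force: [-0.5, -1.3, 0.6]
width: 38.6
grasp_force: 25.6
```

send_rows(
  series=[
    {"travel": [0, 0, 0.06], "dr": [0, 0, 0], "jaw": -0.3},
    {"travel": [0, 0, 0.06], "dr": [0, 0, 0], "jaw": -0.3},
    {"travel": [0, 0, 0], "dr": [0, 0, 0], "jaw": -0.3},
  ],
)

```text
time_s: 14.08
position: [604.4, -170.2, 130.8]
ee_rot: [1.872, 2.522, -0.0]
ft_force: [0.6, -1.6, 1.1]
width: 38.5
grasp_force: 25.6
```

send_rows(
  series=[
    {"travel": [0, 0, 0], "dr": [0, 0, 0], "jaw": 0.1},
    {"travel": [0, 0, 0], "dr": [0, 0, 0], "jaw": 0.4},
    {"travel": [0, 0, -0.2], "dr": [0, 0, 0], "jaw": 0.4},
    {"travel": [0, 0, -0.5], "dr": [0, 0, 0], "jaw": 0.4},
    {"travel": [0, 0, -1], "dr": [0, 0, 0], "jaw": 0.4},
    {"travel": [0, 0, -1], "dr": [0, 0, 0], "jaw": 0.4},
    {"travel": [0, 0, -1], "dr": [0, 0, 0], "jaw": 0.4},
    {"travel": [0, 0, -0.3], "dr": [0, 0, 0], "jaw": 0.4},
  ],
)

```text
time_s: 15.08
position: [605.2, -170.4, 233.3]
ee_rot: [1.87, 2.52, 0.003]
ft_force: [-0.0, 1.2, -0.0]
width: 60.0
grasp_force: 0.0
```

```bash
python3 - <<'E'
from h import *
from station import ctrl
import cv2
c=ctrl.capture("wrist");s=ctrl.capture("scene");t=ctrl.capture("top")
for n,x in (("ws",s),("wt",t)): pickle.dump(x,open(n+".pkl","wb"))
im=c["pixels"][:,:,::-1][120:320,220:420];b=s["pixels"][:,:,::-1][150:250,240:340]
a=t["pixels"][:,:,::-1][170:250,270:350]
cv2.imwrite("pics/w6.png",np.hstack([cv2.resize(im,(260,260)),cv2.resize(b,(520,520),interpolation=cv2.INTER_CUBIC)[:260*2]] ) if 0 else np.hstack([cv2.resize(im,(260,520)),cv2.resize(b,(520,520),interpolation=cv2.INTER_CUBIC)]))
go((484,-45,155))
E
```

```text
t 15.22 p [ 604.1 -169.7  230.7] xang 106.8 tilt [ 0.  0. -1.] F [-0.72  0.6   0.12] w 59.7 g 0.0
[484. -45. 155.] units [ 6.17 -3.15  3.03]
```

View pics/w6.png

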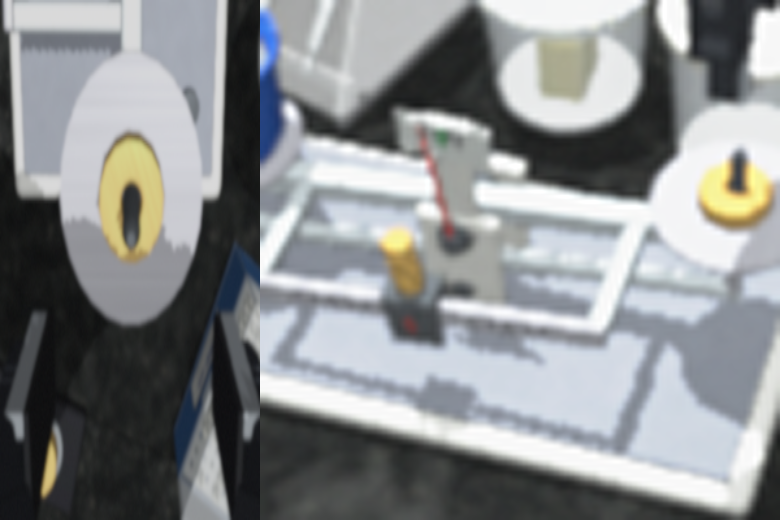

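The disc lies flat round the spindle. The red pointer is still on the left, so the load side is down, and the poise pin is at (400,245). Next I shut the jaws and go to the load side of the pin.

send_rows(
  series=[
    {"travel": [1, -0.5, 0], "dr": [0, 0, 0], "jaw": -1},
    {"travel": [1, -0.5, 0], "dr": [0, 0, 0], "jaw": -1},
    {"travel": [1, -0.5, 0], "dr": [0, 0, 0], "jaw": -1},
    {"travel": [1, -0.5, 0], "dr": [0, 0, 0], "jaw": -1},
    {"travel": [1, -0.5, 0], "dr": [0, 0, 0], "jaw": -1},
    {"travel": [1, -0.4, 0], "dr": [0, 0, 0], "jaw": -1},
    {"travel": [1, -0.25, 0], "dr": [0, 0, 0], "jaw": -1},
    {"travel": [1, 0, 0], "dr": [0, 0, 0], "jaw": -1},
  ],
)

```text
time_s: 16.23
position: [469.5, -0.6, 229.8]
ee_rot: [-1.871, -2.521, 0.002]
ft_force: [-0.1, -0.4, 0.3]
width: 0.0
grasp_force: 0.0
```

send_rows(
  series=[
    {"travel": [0, 0, 0.5], "dr": [0, 0, 0], "jaw": -1},
    {"travel": [0, 0, 0.5], "dr": [0, 0, 0], "jaw": -1},
  ],
)

```text
time_s: 16.48
position: [470.6, -2.0, 204.4]
ee_rot: [-1.872, -2.522, 0.002]
ft_force: [-0.9, -0.1, 0.2]
width: 0.4
grasp_force: 0.0
```

```bash
cat >> h.py <<'E'
import cv2
def comps(c,lo,hi,box,mn=3):
    x0,y0,x1,y1=box;h=cv2.cvtColor(c["pixels"],cv2.COLOR_RGB2HSV)[y0:y1,x0:x1]
    m=cv2.inRange(h,lo,hi);n,l,s,ce=cv2.connectedComponentsWithStats(m,connectivity=8)
    return [(s[i].tolist()[:5],np.round(ce[i]+[x0,y0],2).tolist()) for i in range(1,n) if s[i,4]>=mn]
def pointer(c):
    """rows of the red pointer in scene view: mean column per row, and green mark"""
    p=c["pixels"].astype(int)[172:200,310:335];p=c["pixels"].astype(int)[165:200,312-0:340] if 0 else c["pixels"].astype(int)[168:200,314:340]
    r=p[:,:,0]-(p[:,:,1]+p[:,:,2])/2; g=p[:,:,1]-np.maximum(p[:,:,0],p[:,:,2])
    out=[]
    for i in range(r.shape[0]):
        w=np.clip(r[i]-25,0,None)
        if w.sum()>20: out.append((168+i,round(314+float((w*np.arange(len(w))).sum()/w.sum()),2)))
    wg=np.clip(g-12,0,None);yy,xx=np.mgrid[:p.shape[0],:p.shape[1]]
    gm=(round(314+float((wg*xx).sum()/max(wg.sum(),1e-6)),2),round(168+float((wg*yy).sum()/max(wg.sum(),1e-6)),2))
    return out,gm,float(wg.sum())
E
python3 - <<'E'
from h import *
s=pickle.load(open("ws.pkl","rb"))
print(pointer(s))
print("pin",comps(s,(18,110,60),(32,255,255),(300,180,345,215)))
go((484.3-0.29*45,-44.7+.957*45,125))
E
```

```text
([(181, 330.53), (182, 330.86), (183, 330.75), (184, 330.87), (185, 331.55), (186, 331.67), (187, 331.47), (188, 331.23), (189, 331.16), (190, 330.93), (191, 330.96), (192, 331.13), (193, 331.2)], (314.0, 168.0), 0.0)
pin [([25, 2, 13, 11, 63], [331.56, 187.94])]
t 16.48 p [470.6  -2.  204.4] xang 106.8 tilt [-0.001 -0.001 -1.   ] F [-0.87 -0.09  0.18] w 0.4 g 0.0
[471.25   -1.635 125.   ] units [0.01 0.03 3.18]
```

send_rows(
  series=[
    {"travel": [0, 0, 0.8], "dr": [0, 0, 0], "jaw": -1},
    {"travel": [0, 0, 0.8], "dr": [0, 0, 0], "jaw": -1},
    {"travel": [0, 0, 0.8], "dr": [0, 0, 0], "jaw": -1},
    {"travel": [0, 0, 0.7], "dr": [0, 0, 0], "jaw": -1},
    {"travel": [0, 0, 0], "dr": [0, 0, 0], "jaw": -1},
  ],
)

```text
time_s: 17.1
position: [469.6, -2.8, 126.4]
ee_rot: [-1.874, -2.519, 0.007]
ft_force: [-0.3, 0.4, 0.6]
width: -0.2
grasp_force: 0.0
```

```bash
sed -i '/^def pointer/,$d' h.py; cat >> h.py <<'E'
def pointer(c):
    x0,y0=262,168;p=c["pixels"].astype(float)[y0:198,x0:290]
    r=np.clip(p[:,:,0]-(p[:,:,1]+p[:,:,2])/2-20,0,None);g=np.clip(p[:,:,1]-np.maximum(p[:,:,0],p[:,:,2])-8,0,None)
    yy,xx=np.mgrid[y0:198,x0:290];r[:,:4]=0
    rows=[(int(yy[i,0]),round(float((r[i]*xx[i]).sum()/r[i].sum()),2)) for i in range(len(r)) if r[i].sum()>25]
    return rows,(round(float((g*xx).sum()/(g.sum()+1e-6)),2),round(float((g*yy).sum()/(g.sum()+1e-6)),2)),round(g.sum())
def pinpos(c,box=(250,175,310,215)): return comps(c,(15,110,60),(32,255,255),box)
E
python3 - <<'E'
from h import *
from station import ctrl
s=pickle.load(open("ws.pkl","rb"));print(pointer(s),pinpos(s))
t=pickle.load(open("wt.pkl","rb"));print("top pin",pinpos(t,(275,210,310,235)))
c=ctrl.capture("scene");print(pointer(c),pinpos(c))
c=ctrl.capture("top");print("top pin",pinpos(c,(275,210,310,235)))
c=ctrl.capture("wrist");pickle.dump(c,open("w7.pkl","wb"));print("wrist",comps(c,(15,110,60),(32,255,255),(150,0,500,399),20))
go((484.3-0.29*35,-44.7+.957*35,125))
E
```

```text
([(177, 271.0), (180, 272.0), (181, 272.35), (182, 272.59), (183, 273.0), (186, 274.0), (187, 274.0), (188, 274.23), (189, 274.6), (190, 275.0), (191, 275.06), (192, 275.35), (193, 275.65), (194, 271.37), (195, 267.91), (196, 267.2), (197, 267.2)], (274.53, 176.04), 85) [([14, 21, 7, 10, 42], [267.29, 200.62])]
top pin []
([(177, 271.0), (180, 271.99), (181, 272.37), (182, 272.6), (183, 273.0), (186, 274.0), (187, 274.0), (188, 274.26), (189, 274.6), (190, 275.0), (191, 275.07), (192, 275.34), (193, 275.65), (194, 271.72), (195, 267.53), (196, 266.86), (197, 266.89)], (274.53, 176.02), 86) [([14, 20, 7, 11, 49], [267.02, 200.06])]
top pin [([10, 11, 5, 4, 19], [287.11, 222.42])]
wrist [([165, 321, 15, 28, 333], [322.05, 335.58])]
t 17.25 p [471.3  -2.  128.4] xang 106.8 tilt [ 0. -0. -1.] F [-0.99 -0.08  0.35] w 0.1 g 0.0
[474.15  -11.205 125.   ] units [-0.39  0.    0.14]
```

send_rows(
  series=[
    {"travel": [-0.5, 0, 0], "dr": [0, 0, 0], "jaw": -1},
    {"travel": [-0.2, 0, 0], "dr": [0, 0, 0], "jaw": -1},
    {"travel": [-0.15, 0, 0], "dr": [0, 0, 0], "jaw": -1},
    {"travel": [-0.15, 0, 0], "dr": [0, 0, 0], "jaw": -1},
    {"travel": [-0.15, 0, 0], "dr": [0, 0, 0], "jaw": -1},
    {"travel": [-0.15, 0, 0], "dr": [0, 0, 0], "jaw": -1},
    {"travel": [-0.15, 0, 0], "dr": [0, 0, 0], "jaw": -1},
    {"travel": [-0.15, 0, 0], "dr": [0, 0, 0], "jaw": -1},
  ],
)

```text
time_s: 18.25
position: [482.6, -39.7, 128.3]
ee_rot: [-1.872, -2.523, -0.0]
ft_force: [-0.6, 2.8, 1.2]
width: -0.1
grasp_force: 1.1
```

```bash
cat > m.py <<'E'
from h import *
from station import ctrl
c=ctrl.capture("scene");P=pointer(c)
r=[(y,x) for y,x in P[0] if 180<=y<=192];f=np.polyfit([a for a,_ in r],[b for _,b in r],1)
print("n",len(r),"slope",round(f[0],3),"top@177",round(np.polyval(f,177),2),"green",P[1:],"top px",P[0][:3],"pin",pinpos(c))
c=ctrl.capture("top");print("top pin",pinpos(c,(275,205,325,240)))
o=ctrl.get_obs();b=np.array([-.2895,.957]);print("bal y of TCP",round(float((o["position"][:2]-[561.8,-29])@b),1))
go()
E
python3 m.py
```

```text
n 13 slope 0.163 top@177 273.43 green ((274.71, 175.74), 69) top px [(175, 272.68), (176, 272.72), (180, 274.0)] pin [([19, 21, 6, 11, 54], [271.74, 200.72])]
top pin []
bal y of TCP 11.9
t 18.35 p [482.9 -40.4 128.3] xang 106.8 tilt [ 0.001 -0.001 -1.   ] F [-0.38  0.21  0.22] w -0.0 g 0.5
```

send_rows(
  series=[
    {"travel": [-0.15, 0, 0], "dr": [0, 0, 0], "jaw": -1},
    {"travel": [-0.15, 0, 0], "dr": [0, 0, 0], "jaw": -1},
    {"travel": [-0.15, 0, 0], "dr": [0, 0, 0], "jaw": -1},
    {"travel": [-0.15, 0, 0], "dr": [0, 0, 0], "jaw": -1},
    {"travel": [-0.15, 0, 0], "dr": [0, 0, 0], "jaw": -1},
    {"travel": [-0.15, 0, 0], "dr": [0, 0, 0], "jaw": -1},
    {"travel": [-0.15, 0, 0], "dr": [0, 0, 0], "jaw": -1},
  ],
)

```text
time_s: 19.23
position: [490.0, -64.9, 128.1]
ee_rot: [-1.872, -2.522, 0.0]
ft_force: [-0.9, 2.2, -1.5]
width: 0.2
grasp_force: 1.0
```

```bash
python3 m.py
```

```text
Traceback (most recent call last):
  File "m.py", line 4, in <module>
    r=[(y,x) for y,x in P[0] if 180<=y<=192];f=np.polyfit([a for a,_ in r],[b for _,b in r],1)
                                               ~~~~~~~~~~^^^^^^^^^^^^^^^^^^^^^^^^^^^^^^^^^^^^^
TypeError: expected non-empty vector for x
```

send_rows(
  series=[
    {"travel": [0.2, 0, 0], "dr": [0, 0, 0], "jaw": -1},
    {"travel": [0.4, 0, 0], "dr": [0, 0, 0], "jaw": -1},
    {"travel": [0.4, 0, 0], "dr": [0, 0, 0], "jaw": -1},
    {"travel": [0, 0, 0], "dr": [0, 0, 0], "jaw": -1},
    {"travel": [0, 0, 0], "dr": [0, 0, 0], "jaw": -1},
    {"travel": [0, 0, 0], "dr": [0, 0, 0], "jaw": -1},
    {"travel": [0, 0, 0], "dr": [0, 0, 0], "jaw": -1},
    {"travel": [0, 0, 0], "dr": [0, 0, 0], "jaw": -1},
  ],
)

```text
time_s: 20.27
position: [482.9, -40.9, 128.3]
ee_rot: [-1.873, -2.523, 0.0]
ft_force: [-0.3, -0.0, -0.1]
width: 0.0
grasp_force: 0.0
```

```bash
python3 m.py
```

```text
n 10 slope 0.282 top@177 271.22 green ((274.48, 175.85), 100) top px [(181, 272.21), (182, 272.56), (183, 273.0)] pin [([26, 21, 7, 12, 54], [279.15, 201.41])]
top pin [([22, 13, 4, 4, 12], [298.25, 219.58])]
bal y of TCP 11.5
t 20.38 p [482.9 -40.8 128.3] xang 106.8 tilt [-0.  0. -1.] F [0.34 0.25 0.28] w 0.2 g 0.0
```

send_rows(
  series=[
    {"travel": [-0.4, 0, 0], "dr": [0, 0, 0], "jaw": -1},
    {"travel": [-0.3, 0, 0], "dr": [0, 0, 0], "jaw": -1},
    {"travel": [-0.15, 0, 0], "dr": [0, 0, 0], "jaw": -1},
    {"travel": [-0.15, 0, 0], "dr": [0, 0, 0], "jaw": -1},
    {"travel": [-0.15, 0, 0], "dr": [0, 0, 0], "jaw": -1},
    {"travel": [-0.15, 0, 0], "dr": [0, 0, 0], "jaw": -1},
    {"travel": [-0.15, 0, 0], "dr": [0, 0, 0], "jaw": -1},
    {"travel": [-0.15, 0, 0], "dr": [0, 0, 0], "jaw": -1},
  ],
)

```text
time_s: 21.38
position: [494.5, -79.2, 128.2]
ee_rot: [-1.872, -2.523, -0.0]
ft_force: [-1.1, 2.2, -2.1]
width: -0.0
grasp_force: 1.0
```

send_rows(
  series=[
    {"travel": [0, 0, 0], "dr": [0, 0, 0], "jaw": -1},
    {"travel": [0.2, 0, 0], "dr": [0, 0, 0], "jaw": -1},
    {"travel": [0.4, 0, 0], "dr": [0, 0, 0], "jaw": -1},
    {"travel": [0.4, 0, 0], "dr": [0, 0, 0], "jaw": -1},
    {"travel": [0, 0, 0], "dr": [0, 0, 0], "jaw": -1},
    {"travel": [0, 0, 0], "dr": [0, 0, 0], "jaw": -1},
    {"travel": [0, 0, 0], "dr": [0, 0, 0], "jaw": -1},
    {"travel": [0, 0, 0], "dr": [0, 0, 0], "jaw": -1},
  ],
)

```text
time_s: 22.38
position: [487.3, -55.4, 128.3]
ee_rot: [1.873, 2.522, -0.0]
ft_force: [-0.5, -0.9, 0.3]
width: -0.1
grasp_force: 0.0
```

```bash
python3 m.py
```

```text
n 3 slope 0.09 top@177 274.29 green ((0.0, 0.0), 0) top px [(190, 275.47), (191, 275.54), (192, 275.65)] pin [([33, 23, 6, 12, 50], [285.5, 203.5])]
top pin [([27, 11, 4, 4, 11], [303.55, 217.82])]
bal y of TCP -3.6
t 22.48 p [487.3 -55.3 128.3] xang 106.8 tilt [-0. -0. -1.] F [0.06 0.74 0.08] w -0.1 g 0.0
```

send_rows(
  series=[
    {"travel": [0.5, -0.2, 0], "dr": [0, 0, 0], "jaw": -1},
    {"travel": [1, -0.5, 0], "dr": [0, 0, 0], "jaw": -1},
    {"travel": [1, -0.5, 0], "dr": [0, 0, 0], "jaw": -1},
    {"travel": [0, -0.5, -1], "dr": [0, 0, 0], "jaw": -1},
    {"travel": [0, 0, -1], "dr": [0, 0, 0], "jaw": -1},
    {"travel": [0, 0, -1], "dr": [0, 0, 0], "jaw": -1},
    {"travel": [0, 0, -1], "dr": [0, 0, 0], "jaw": -1},
    {"travel": [0, 0, 0], "dr": [0, 0, 0], "jaw": -1},
  ],
)

```text
time_s: 23.48
position: [429.0, -6.9, 229.6]
ee_rot: [1.87, 2.523, 0.006]
ft_force: [-0.8, 0.1, -1.1]
width: -0.0
grasp_force: 0.0
```

```bash
python3 m.py
```

```text
n 12 slope 0.196 top@177 272.87 green ((274.58, 175.91), 74) top px [(177, 273.0), (178, 273.0), (181, 273.61)] pin [([33, 25, 6, 10, 40], [285.6, 204.15])]
top pin [([28, 13, 3, 3, 4], [303.75, 219.0])]
bal y of TCP 59.8
t 23.57 p [427.7  -7.1 227.8] xang 106.9 tilt [-0.001  0.001 -1.   ] F [ 0.27  0.54 -0.26] w -0.0 g 0.0
```

```bash
cat > pm.py <<'E'
from h import *
S=pickle.load(open("scene0.pkl","rb"));K=S["intrinsics"];Pi=np.linalg.inv(S["pose"])
a=.2935;X=np.array([np.cos(a),np.sin(a),0]);Y=np.array([-np.sin(a),np.cos(a),0]);Z=np.array([0,0,1.]);O=np.array([561.8,-29,90])
def pr(p):
    q=K@(Pi[:3,:3]@p+Pi[:3,3]);return q[:2]/q[2]
if __name__=="__main__":
  for d in(-25,-15,-5):
    for th in(.12,.06,0.,-.12):
        u=Y*np.sin(th)+Z*np.cos(th);A=pr(O+X*d+u*30);B=pr(O+X*d+u*80)
        s=(A-B)[0]/(A-B)[1];print(d,th,np.round(A,1),np.round(B,1),"slope",round(s,3),"x177",round(B[0]+s*(177-B[1]),2))
E
python3 pm.py
```

```text
-25 0.12 [275.5 186.8] [271.8 173.7] slope 0.284 x177 272.73
-25 0.06 [276.1 186.9] [273.5 174. ] slope 0.205 x177 274.1
-25 0.0 [276.7 187.1] [275.2 174.3] slope 0.123 x177 275.51
-25 -0.12 [278.  187.4] [278.6 175.1] slope -0.051 x177 278.51
-15 0.12 [276.8 184.3] [273.1 171.2] slope 0.279 x177 274.73
-15 0.06 [277.4 184.4] [274.8 171.4] slope 0.2 x177 275.9
-15 0.0 [278.  184.5] [276.5 171.7] slope 0.118 x177 277.09
-15 -0.12 [279.2 184.8] [279.9 172.5] slope -0.054 x177 279.63
-5 0.12 [278.  181.8] [274.4 168.6] slope 0.273 x177 276.68
-5 0.06 [278.6 181.9] [276.1 168.9] slope 0.195 x177 277.64
-5 0.0 [279.2 182. ] [277.7 169.2] slope 0.114 x177 278.63
-5 -0.12 [280.4 182.3] [281.1 170. ] slope -0.057 x177 280.72
```

send_rows(
  series=[
    {"travel": [0, 0, 1], "dr": [0, 0, 0], "jaw": -1},
    {"travel": [0, 0, 1], "dr": [0, 0, 0], "jaw": -1},
    {"travel": [0, 0, 1], "dr": [0, 0, 0], "jaw": -1},
    {"travel": [0, 0.5, 1], "dr": [0, 0, 0], "jaw": -1},
    {"travel": [-1, 0.5, 0], "dr": [0, 0, 0], "jaw": -1},
    {"travel": [-1, 0.5, 0], "dr": [0, 0, 0], "jaw": -1},
    {"travel": [-0.5, 0.2, 0], "dr": [0, 0, 0], "jaw": -1},
    {"travel": [0, 0, 0], "dr": [0, 0, 0], "jaw": -1},
  ],
)

```text
time_s: 24.58
position: [486.6, -55.6, 127.6]
ee_rot: [-1.873, -2.52, 0.002]
ft_force: [-0.0, 0.1, -0.3]
width: -0.2
grasp_force: 0.0
```

```bash
python3 m.py | tail -2
```

```text
bal y of TCP -2.4
t 24.68 p [486.2 -54.4 127.8] xang 106.9 tilt [-0.002  0.001 -1.   ] F [ 0.64  0.56 -0.33] w 0.1 g 0.0
```

send_rows(
  series=[
    {"travel": [-0.3, 0, 0], "dr": [0, 0, 0], "jaw": -1},
    {"travel": [-0.2, 0, 0], "dr": [0, 0, 0], "jaw": -1},
    {"travel": [-0.15, 0, 0], "dr": [0, 0, 0], "jaw": -1},
    {"travel": [-0.15, 0, 0], "dr": [0, 0, 0], "jaw": -1},
    {"travel": [-0.15, 0, 0], "dr": [0, 0, 0], "jaw": -1},
    {"travel": [-0.15, 0, 0], "dr": [0, 0, 0], "jaw": -1},
    {"travel": [-0.13, 0, 0], "dr": [0, 0, 0], "jaw": -1},
    {"travel": [0, 0, 0], "dr": [0, 0, 0], "jaw": -1},
  ],
)

```text
time_s: 25.68
position: [496.3, -85.1, 128.3]
ee_rot: [1.872, 2.522, -0.0]
ft_force: [0.1, 0.1, -0.4]
width: 0.2
grasp_force: 0.2
```

send_rows(
  series=[
    {"travel": [0.2, 0, 0], "dr": [0, 0, 0], "jaw": -1},
    {"travel": [0.5, 0, 0], "dr": [0, 0, 0], "jaw": -1},
    {"travel": [1, -0.5, 0], "dr": [0, 0, 0], "jaw": -1},
    {"travel": [1, -0.5, 0], "dr": [0, 0, 0], "jaw": -1},
    {"travel": [1, -0.5, 0], "dr": [0, 0, 0], "jaw": -1},
    {"travel": [0, -0.2, -1], "dr": [0, 0, 0], "jaw": -1},
    {"travel": [0, 0, -1], "dr": [0, 0, 0], "jaw": -1},
    {"travel": [0, 0, -1], "dr": [0, 0, 0], "jaw": -1},
  ],
)

```text
time_s: 26.68
position: [428.3, -7.5, 204.1]
ee_rot: [-1.871, -2.524, -0.001]
ft_force: [-0.6, 0.4, 0.5]
width: 0.0
grasp_force: 0.0
```

send_rows(
  series=[
    {"travel": [0, 0, -1], "dr": [0, 0, 0], "jaw": -1},
    {"travel": [0, 0, 0], "dr": [0, 0, 0], "jaw": -1},
    {"travel": [0, 0, 0], "dr": [0, 0, 0], "jaw": -1},
    {"travel": [0, 0, 0], "dr": [0, 0, 0], "jaw": -1},
    {"travel": [0, 0, 0], "dr": [0, 0, 0], "jaw": -1},
    {"travel": [0, 0, 0], "dr": [0, 0, 0], "jaw": -1},
  ],
)

```text
time_s: 27.42
position: [428.5, -8.4, 227.9]
ee_rot: [-1.872, -2.522, 0.001]
ft_force: [-0.3, 0.0, 0.5]
width: -0.3
grasp_force: 0.0
```

```bash
python3 m.py; python3 - <<'E'
from h import *
from station import ctrl
c=ctrl.capture("scene");pickle.dump(c,open("e1.pkl","wb"))
P=pointer(c);print(P)
for y in (173,174,175,176,177,178,179): print(y,[tuple(int(v) for v in c["pixels"][y,x]) for x in range(270,279)])
E
```

```text
n 11 slope 0.128 top@177 274.14 green ((0.0, 0.0), 0) top px [(175, 274.0), (176, 273.93), (177, 274.0)] pin [([36, 26, 5, 10, 39], [288.28, 205.41])]
top pin [([30, 12, 3, 3, 5], [306.2, 218.2])]
bal y of TCP 58.3
t 27.52 p [428.6  -8.4 228.1] xang 106.8 tilt [-0. -0. -1.] F [-0.25  0.01  0.16] w 0.5 g 0.0
([(175, 274.0), (176, 273.94), (177, 274.0), (182, 274.85), (183, 274.96), (184, 275.0), (185, 275.08), (186, 275.24), (187, 275.39), (188, 275.52), (189, 275.66), (190, 275.9), (191, 276.0), (192, 276.0), (193, 276.0), (194, 276.19)], (0.0, 0.0), 0)
173 [(181, 184, 183), (185, 189, 188), (221, 224, 223), (238, 240, 239), (249, 250, 250), (248, 249, 249), (246, 247, 247), (239, 241, 240), (223, 225, 224)]
174 [(145, 149, 148), (135, 139, 138), (163, 168, 166), (186, 190, 187), (207, 210, 204), (207, 216, 209), (216, 221, 220), (226, 229, 228), (236, 238, 237)]
175 [(144, 148, 146), (128, 133, 131), (139, 142, 140), (144, 127, 123), (162, 121, 108), (128, 130, 113), (135, 144, 139), (164, 169, 167), (186, 190, 188)]
176 [(146, 150, 148), (132, 137, 135), (141, 144, 142), (146, 124, 121), (159, 95, 82), (108, 104, 81), (106, 117, 110), (122, 126, 125), (127, 130, 129)]
177 [(151, 156, 154), (146, 151, 149), (150, 155, 152), (156, 139, 137), (157, 105, 95), (117, 117, 98), (126, 136, 130), (124, 128, 127), (119, 122, 121)]
178 [(143, 148, 146), (145, 150, 148), (152, 156, 154), (160, 152, 149), (153, 119, 114), (133, 134, 123), (144, 152, 147), (142, 146, 144), (134, 138, 136)]
179 [(103, 107, 104), (114, 117, 116), (140, 143, 141), (164, 160, 157), (150, 126, 122), (138, 130, 126), (149, 153, 151), (151, 156, 154), (148, 152, 150)]
```

```bash
cat > chk.py <<'E'
from pm import *
import sys
ws=pickle.load(open("ws.pkl","rb"));s0=pickle.load(open("scene0.pkl","rb"))
def run(e):
    def match(a,b,box,pad=12):
        x0,y0,x1,y1=box;A=cv2.cvtColor(a["pixels"],cv2.COLOR_RGB2GRAY);B=cv2.cvtColor(b["pixels"],cv2.COLOR_RGB2GRAY)
        k=8;up=lambda i:cv2.resize(i,None,fx=k,fy=k,interpolation=cv2.INTER_CUBIC)
        r=cv2.matchTemplate(up(B[y0-pad:y1+pad,x0-pad:x1+pad]),up(A[y0:y1,x0:x1]),cv2.TM_CCOEFF_NORMED)
        _,v,_,l=cv2.minMaxLoc(r);return np.array(l)/k-pad,v
    P0=np.array([604.5,-171.7,128.5])
    C0=np.array([519.1,113.6,128.5])
    for nm,a,box,sg,P in (("disc",ws,(320,178,342,196),1,P0),("carrier",s0,(211,147,247,182),-1,C0)):
        m,v=match(a,e,box)
        # P at stop; on level pan lies 18 mm lower (disc) / higher (carrier)
        g=lambda th:pr(P+Z*sg*150*(np.sin(th)-np.sin(.12)))-pr(P)
        ths=np.linspace(-.12,.12,481);best=min(ths,key=lambda t:abs(g(t)[1]-m[1]))
        print(nm,m,round(v,3),"theta",round(best,4))
if __name__=="__main__":
    from station import ctrl
    run(pickle.load(open("e1.pkl","rb")) if len(sys.argv)>1 else ctrl.capture("scene"))
E
python3 chk.py e1; python3 chk.py
```

```text
disc [0.25  4.625] 0.867 theta -0.006
carrier [-1.75 -3.75] 0.282 theta 0.021
disc [0.25  4.625] 0.867 theta -0.006
carrier [-1.75 -3.75] 0.281 theta 0.021
```

send_rows(
  series=[
    {"travel": [1, 0.2, -0.5], "dr": [0, 0, 0], "jaw": -1},
    {"travel": [1, 0.3, -0.5], "dr": [0, 0, 0], "jaw": -1},
    {"travel": [1, 0.3, 0], "dr": [0, 0, 0], "jaw": -1},
    {"travel": [1, 0.3, 0], "dr": [0, 0, 0], "jaw": -1},
    {"travel": [1, 0.3, 0], "dr": [0, 0, 0], "jaw": -1},
    {"travel": [1, 0.3, 0], "dr": [0, 0, 0], "jaw": -1},
    {"travel": [1, 0.3, 0], "dr": [0, 0, 0], "jaw": -1},
    {"travel": [1, 0.3, 0], "dr": [0, 0, 0], "jaw": -1},
  ],
)

```text
time_s: 28.62
position: [425.7, 200.6, 253.3]
ee_rot: [-1.872, -2.523, -0.0]
ft_force: [-0.2, -0.2, -0.4]
width: -0.1
grasp_force: 0.0
```

send_rows(
  series=[
    {"travel": [1, 0.3, 0], "dr": [0, 0, 0], "jaw": -1},
    {"travel": [1, 0.3, 0], "dr": [0, 0, 0], "jaw": -1},
    {"travel": [1, 0.3, 0], "dr": [0, 0, 0], "jaw": -1},
    {"travel": [0, 0, 0], "dr": [0, 0, 0], "jaw": -1},
    {"travel": [0, 0, 0], "dr": [0, 0, 0], "jaw": -1},
  ],
)

```text
time_s: 29.25
position: [425.7, 277.4, 253.1]
ee_rot: [1.873, 2.522, -0.001]
ft_force: [-0.0, -0.7, -0.0]
width: 0.1
grasp_force: 0.0
```

```bash
python3 chk.py; python3 m.py
```

```text
disc [0.25  4.625] 0.868 theta -0.006
carrier [-1.5   -4.625] 0.944 theta -0.0015
n 11 slope 0.127 top@177 274.15 green ((0.0, 0.0), 0) top px [(175, 274.0), (176, 273.93), (177, 274.0)] pin [([36, 26, 5, 10, 40], [288.3, 205.3])]
top pin [([29, 12, 4, 3, 6], [305.83, 218.33])]
bal y of TCP 332.3
t 29.4 p [425.8 277.1 253.4] xang 106.7 tilt [-0.  0. -1.] F [ 0.28  0.47 -0.29] w -0.4 g 0.0
```

The carrier pan, the weight pan and the pointer all put the beam within about 0.006 rad of level. It is settled and the arm is clear.

```bash
python3 -c "
from station import ctrl
print(ctrl.finish_job())"
```

```text
the job is handed in; nothing more can be done
None
```

I threaded one disc flat over the weight-pan spindle and slid the poise until the beam floated within about 0.006 rad of level by camera. I handed the job in at about 29 s with the arm clear; the hand-in returned no verdict.

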